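Unclip the tote of log slices and hold it level over the insect hotel

ROBOT

A 7-joint arm with a two-finger parallel gripper is mounted at the origin on the work surface. World frame = base frame: x ahead of the robot, y to its left, z up, the work surface at z = 0. Lengths are in m, angles in rad, forces in N, time in s.
With the tool pointing down it reaches from about 0.425 to 0.925 m from the base axis. Payload 6.8 kg.
Tool frame: the origin (TCP) lies at the very end of the fingers, on their centre line; the grasp point (between the pads) lies 19 mm behind it; z points along the fingers, y is the line along which they close (so a half turn about z gives the same grasp; the last joint's range is limited). The gripper opens to 85 mm and grips with 20 to 120 N. Pads are 22 mm wide; open, the fingers measure 114 mm over their backs; the gripper's body (76 mm by 85 mm) begins 54 mm behind the grasp point. The pads swing forward as they close: fully open they stand 13 mm farther back than shut.
Start: joints at [-1.379, 0.477, 0.022, 1.555, -0.011, 1.109, -0.083], TCP at [0.199, 0.645, 0.231] pointing down, gripper open.
Joint ranges: [-2.96, 2.96], [-0.34, 2.1], [-1.41, 1.46], [0.24, 2.44], [-1.37, 4.51], [0.17, 1.92], [-2.96, 2.96]. Speed limits (rad/s): [2.39, 2.39, 3.14, 3.14, 3.14, 3.14, 3.14].

INTERFACE

Orientations are given as a rotation vector (axis times angle).
In Python, from bench import monitor, optics, r gives the robot as it stands.
- The arm moves only by the shell command python3 -m crank 'ROWS' [OPENING] [FORCE]. ROWS is JSON, a list of rows, each a list of 2 entries, a list of its own where there are three numbers: the shift along the tool's x, y, z in cm, then the turn, a rotation vector about the tool's x, y, z in rad. A call has 1 to 5 rows; each row shifts and turns the commanded pose from where the row before left it, along the tool's axes as they then stand; what a row does not reach is not made up. A row lasts 1/10 s, in which the tool goes at most 50 mm and 8.59 degrees, less where a joint would pass 70% of its speed; a pose out of reach is approached as far as the arm can. A call is refused whole if a number of a shift passes 5 or a number of a turn 0.15, either way. A call with a gripper value outside its range is refused whole. OPENING is the finger opening in cm, from 0 to 8.54, set as the call begins (- or left out, the last holds). The fingers move at their own pace and stop on an object; FORCE is the grip in N (left out, the last holds). Time passes only in rows, so rows that do not move let the fingers close. It gives the time, the measured TCP pose, the force, the opening and the grip force at its end, in the units of the state.
- monitor.get_obs(): the state, without advancing time (a new reading comes with each control period).
- optics.grab_frame(name): name is "scene" or "top"; returns (picture, depth): 400x640x3 uint8, red, green, blue; 400x640 float32, m along the optical axis (not along the pixel's ray), 0 where there is no reading.
- optics.camera_model(name): a dict with "vertical_fov" (degrees; the focal length in pixels is half the picture's height over the tangent of half this angle, whatever the lens; pixels are square), "cx", "cy" (the principal point, pixels), "R" (3x3) and "t" (3): a world point X has camera coordinates R X + t. Camera axes: x right, y down, z forward; pixel columns grow to the right and rows downward; lengths in m; the calibration is good to about 2 mm. A picture is of the moment at which its call begins. camera_model takes no time and is no camera call.
- r.hand_in(): hands the job in; it is judged then, once.
The state is a dict: "clock": time; "joints": joint angles; "qvel": joint speeds; "tau": joint torques, N m; "tcp_pos": TCP position; "orientation": TCP orientation; "contact_force": force on the tool from outside, world axes, zero at the start; "moment": the same for the moment, N m; "grip_width": finger opening in m; "gripper_force": force on a finger pad.
Only numpy, scipy, OpenCV 4.12 (cv2) and the standard library are available. Lean on these libraries where they do the work, as an engineer would, in place of code of your own. Each camera call takes 0.05 s, during which the arm holds its last target. There are 200 camera calls.

TASK

Take the red tote that has the log slices in it by its handle, pull it straight up out of its sprung dock, and bring it over the middle of the insect hotel, level all the way so that no slice falls out. Keep it still and level in the air there for a good three seconds, its underside roughly 5 to 12 cm above the top of the hotel's frame, and finish while still holding it up in the gripper, not setting it down. Leave the empty tote in its dock and do not disturb the other things on the table.

Things in the scene. Friction and masses are not known exactly. Their poses are not given: they have to be found in the camera images.
- tote_full_center (a point): Centre of the red open tote that holds the log slices, 52 mm above its underside; z up. Tub 150 (x) x 100 (y) x 45 mm high; above it a carrying bar along x, 130 long, 18 wide (y), 16 mm tall, on an upright near each end, 110 mm free between them. The bar's centre is 44 mm above this point; 43 mm free below it. Clipped in its dock, underside 10 mm above the table. 0.25 to 0.41 kg in all, balanced.
- tote_full: The same tote (origin at the centre of its underside, 52 mm below the point above; same axes).
- dock_full: Fixed grey docking plate 210 (x) x 120 x 10 mm with kerbs to 24 mm height, 3 mm play round the tote; origin on the table under its centre. A sprung steel catch at each end rests over a bead on the tote's end wall; a straight pull up of 9 to 16 N (weight included) frees it within 15 mm of lift. The tote with the slices is clipped in it; it may be on the left or on the right.
- tote_empty_center (a point): A second tote of the same make and size, empty, clipped in a second dock of the same kind on the other side. The point is its centre, 52 mm above its underside. Stays where it is.
- hotel: Insect hotel lying on its back, fixed: wooden frame box 200 (x) x 160 (y) x 70 mm high, open upwards and packed with drilled log slices below its rim. Origin on the table under its centre.
- slice0_center (a point): Loose drilled log slice, a disc of 36 mm diameter and 14 mm height lying on the floor of the full tote; the point is its centre.
- slice1_center (a point): Loose drilled log slice, a disc of 36 mm diameter and 14 mm height lying on the floor of the full tote; the point is its centre.
- slice2_center (a point): Loose drilled log slice, a disc of 36 mm diameter and 14 mm height lying on the floor of the full tote; the point is its centre.
- tape: Bystander: tape measure: black rounded block 66 x 36 x 60 mm on the table in front of the robot; origin under its centre.
- hammer: Bystander: hammer lying on the table beyond the insect hotel, to the left.
- screwdriver: Bystander: screwdriver lying on the table beyond the insect hotel, to the right.
- offcut: Bystander: wood offcut 110 x 45 x 18 mm lying on the table in front of the robot; origin under its centre.
- glue: Bystander: white glue bottle, diameter 60, height 150 mm, standing at the far side; origin under its centre.
- screwjar: Bystander: glass jar, diameter 68, height 85 mm, standing at the far right; origin under its centre.
- battery: Bystander: tool battery pack, black, 115 x 75 x 63 mm, at the far left; origin under its centre.
Mind the look-alikes: they are no part of the job. What is shaped like the dock_full but purple is not meant.

How it is judged:
On the way, in this order (a step that is already met when the one before it is completed fails the run):
1. the tote with the slices is pulled up out of its catches, held in the gripper (contact force between the fingers and tote_full above 1 N and z of tote_full_center in the frame of dock_full above 0.085 m), for 0.05 s.
2. it is held still and level over the insect hotel for two seconds (contact force between the fingers and tote_full above 1 N and height (world z) of tote_full_center between 0.152 and 0.282 m and horizontal distance between tote_full_center and hotel below 0.05 m and angle between tote_full_center's own z axis and vertical below 0.12 rad and linear speed of tote_full below 0.03 m/s and angular speed of tote_full below 0.2 rad/s and distance between each of slice0_center, slice1_center, slice2_center and tote_full_center below 0.09 m), for 2 s.
At the end, for the whole second after the job is handed in: The full tote hangs in the gripper, touching nothing else, centre within 50 mm of the hotel's middle from above, underside 30 to 160 mm over its frame, tilt under 7 degrees, speed under 30 mm/s and 0.2 rad/s, all slices inside; the empty tote is still docked (within 20 mm) (all of step 2 and contact force between tote_full and hotel below 0.2 N and contact force between tote_full and dock_full below 0.2 N and distance of tote_empty_center from where it was at the start of the episode below 0.02 m); the arm keeps its last pose, push and grip.
It fails at once if the tote with the slices tips more than 17 degrees (angle between tote_full_center's own z axis and vertical above 0.3 rad).
It fails at once if a slice falls out of the tote (distance between any of slice0_center, slice1_center, slice2_center and tote_full_center above 0.11 m).
It fails at once if the empty tote is moved more than 20 mm (distance of tote_empty_center from where it was at the start of the episode above 0.02 m).
It fails at once if a bystander is moved more than 30 mm (distance of any of tape, hammer, screwdriver, offcut, glue, screwjar, battery from where it was at the start of the episode above 0.03 m).
It also fails if it takes over 45 s, if anything falls off the work surface, if the arm or the gripper's body presses on something with over 40 N, if the wrist force passes 120 N, or if a joint passes its speed limit or range.

## Working session

There is one attempt and no reset: what is moved stays moved. The work goes in short steps, Python scripts to look and compute and a shell command to move; the robot and the scene stay as the last step left them, time stands still between calls to the robot, and variables do not carry over. Pictures are saved under pics/ and viewed, at most 10 in all, crops included, and the job is handed in when it is done.

```bash
ls; mkdir -p pics; python3 - <<'E'
from bench import monitor, optics, r
import cv2,numpy as np
o=monitor.get_obs();print({k:np.round(v,3).tolist() for k,v in o.items()})
for n in("scene","top"):
    p,d=optics.grab_frame(n);cv2.imwrite(f"pics/{n}0.png",p[:,:,::-1]);np.save(f"pics/{n}0.npy",d);m=optics.camera_model(n);print(n,m)
E
```

```text
pics
{'clock': 0.0, 'joints': [-1.379, 0.478, 0.022, 1.556, -0.012, 1.109, -0.083], 'qvel': [0.0, 0.001, 0.001, 0.003, 0.001, -0.001, -0.0], 'tau': [-0.0, -59.644, 1.608, -28.12, 0.012, 0.009, -0.0], 'tcp_pos': [0.199, 0.644, 0.23], 'orientation': [-0.469, -3.106, 0.003], 'contact_force': [-0.248, 0.566, 0.448], 'moment': [-0.026, -0.034, 0.035], 'gripper_force': 0.0, 'grip_width': 0.086}
scene {'vertical_fov': 43.65091415373509, 'cx': 317.4773272778447, 'cy': 199.17736491573325, 'R': array([[-0.70335641,  0.71082856, -0.00353825],
       [ 0.47703997,  0.46832345, -0.74371098],
       [-0.52699396, -0.52478177, -0.66849193]]), 't': array([ 0.35521245, -0.17294631,  1.64081203])}
top {'vertical_fov': 51.838434163086724, 'cx': 318.13519962236364, 'cy': 200.19330058815464, 'R': array([[ 0.00756323, -0.99996032,  0.00470693],
       [-0.99902303, -0.00776093, -0.04350568],
       [ 0.04354048, -0.00437329, -0.99904209]]), 't': array([-0.02295475,  0.49706178,  1.27663853])}
```

View pics/top0.png

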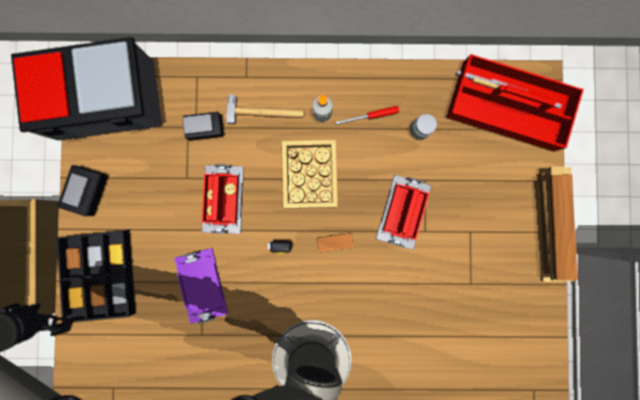

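View pics/scene0.png

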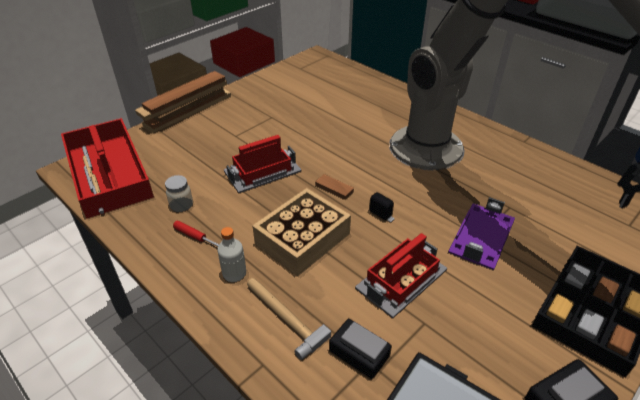

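The top view shows the full tote, with slices, at about (222,199) on the left. The hotel is at (310,174), the empty tote at (405,212) and the purple decoy at (201,286). Next I'll measure them from colour and depth.

```bash
cat > h.py <<'E'
import cv2,numpy as np
from bench import optics
def cloud(n,d):
    m=optics.camera_model(n);f=200/np.tan(np.radians(m["vertical_fov"]/2))
    v,u=np.mgrid[:400,:640];c=np.stack([(u-m["cx"])/f*d,(v-m["cy"])/f*d,d],-1)
    return (c-m["t"])@m["R"]
def rect(P):
    (c,s,a)=cv2.minAreaRect((P[:,:2]*1000).astype(np.float32));return np.round(c,1),np.round(s,1),round(a,1),np.round(np.median(P[:,2])*1000,1),len(P)
E
python3 - <<'E'
from h import *
for n,bx in (("top",{"tote":(195,250,160,240),"hotel":(275,345,135,215),"empty":(370,435,170,255)}),("scene",{"tote":(355,450,230,312),"hotel":(245,355,185,275),"empty":(220,305,130,190)})):
    p=cv2.imread(f"pics/{n}0.png");W=cloud(n,np.load(f"pics/{n}0.npy"))
    hsv=cv2.cvtColor(p,cv2.COLOR_BGR2HSV);red=((hsv[...,0]<6)|(hsv[...,0]>174))&(hsv[...,1]>150)
    for k,(a,b,c,d) in bx.items():
        w=W[c:d,a:b].reshape(-1,3);rr=red[c:d,a:b].ravel();z=w[:,2]
        if k=="hotel": print(n,k,rect(w[(z>.062)&(z<.08)]),rect(w[(z>.045)&(z<.09)]))
        else: print(n,k,"bar",rect(w[rr&(z>.103)&(z<.125)]),"all red",rect(w[rr&(z>.045)]), "slices",len(w[~rr&(z>.02)&(z<.04)]))
E
```

```text
top tote bar (array([497.2, 279.3]), array([ 18.2, 127.8]), 88.7, np.float64(113.5), 296) all red (array([500. , 159.7]), array([148.6, 344.9]), 0.7, np.float64(59.4), 670) slices 383
top hotel (array([574.2,   7.7]), array([200.8, 160.2]), 2.0, np.float64(68.4), 1750) (array([574.2,   7.7]), array([200.7, 160.3]), 1.9, np.float64(66.1), 2544)
top empty bar (array([ 462.2, -287. ]), array([ 19.4, 128.7]), 73.6, np.float64(114.1), 301) all red (array([ 484.1, -183.7]), array([316.2, 152.4]), 78.4, np.float64(99.5), 630) slices 159
scene tote bar (array([498.9, 283.9]), array([ 18.9, 128.2]), 87.6, np.float64(112.1), 396) all red (array([823.3, 433. ]), array([893.6, 153.5]), 24.7, np.float64(55.7), 1226) slices 630
scene hotel (array([573.1,  11.2]), array([204.6, 165.3]), 2.4, np.float64(66.9), 1839) (array([573.1,  11.3]), array([205.1, 166.2]), 1.8, np.float64(61.8), 3769)
scene empty bar (array([ 463.2, -282.8]), array([ 23.6, 128.2]), 73.4, np.float64(111.5), 243) all red (array([775. , 197.4]), array([1285.5,  170. ]), 56.9, np.float64(55.2), 856) slices 224
```

```bash
python3 -m crank '[[[0,0,0],[0,0,-0.135]],[[0,0,0],[0,0,-0.135]],[[-3,-3.5,0],[0,0,0]],[[-3,-3.5,0],[0,0,0]],[[-3,-3.5,0],[0,0,0]]]' 8.5 40
python3 -m crank '[[[-3.5,-4,0],[0,0,0]],[[-3.5,-4,0],[0,0,0]],[[-3.5,-4,0],[0,0,0]],[[-3.5,-4,0],[0,0,0]],[[-3.0,-3.5,0],[0,0,0]]]'
python3 -m crank '[[[-2.5,-3,0],[0,0,0]],[[0,0,0],[0,0,0]],[[0,0,0],[0,0,0]]]'
```

```text
clock: 0.6
tcp_pos: [0.2868, 0.5357, 0.2307]
orientation: [-0.046, -3.141, 0.001]
contact_force: [1.0, 0.6, 0.3]
grip_width: 0.0851
gripper_force: 0.0
clock: 1.1
tcp_pos: [0.4434, 0.3446, 0.2311]
orientation: [-0.048, -3.141, 0.001]
contact_force: [1.3, 0.2, 0.3]
grip_width: 0.0851
gripper_force: 0.0
clock: 1.4
tcp_pos: [0.4667, 0.3154, 0.231]
orientation: [-0.051, -3.141, 0.0]
contact_force: [-0.5, 0.3, 0.9]
grip_width: 0.0851
gripper_force: 0.0
```

```bash
python3 -m crank '[[[-3.2,-3.3,0],[0,0,0]],[[0,0,3],[0,0,0]],[[0,0,3],[0,0,0]],[[0,0,2],[0,0,0]],[[0,0,0],[0,0,0]]]'
python3 - <<'E'
from h import *
from bench import monitor
p,d=optics.grab_frame("scene");cv2.imwrite("pics/s1.png",cv2.resize(p[130:330,300:500,::-1],(600,600)))
print(monitor.get_obs()["tcp_pos"])
E
```

```text
clock: 1.9
tcp_pos: [0.4942, 0.2831, 0.1483]
orientation: [-0.042, -3.136, 0.005]
contact_force: [0.2, -0.7, 0.2]
grip_width: 0.0852
gripper_force: 0.0
[0.49551738 0.28349556 0.15011229]
```

View pics/s1.png

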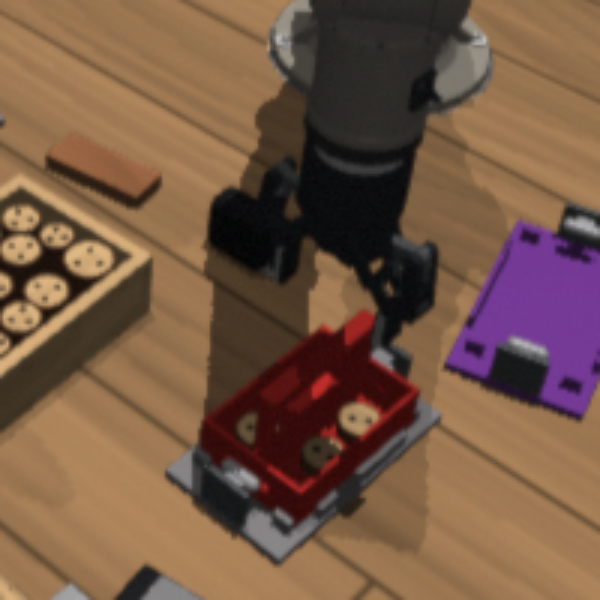

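The crop shows the open fingers (255,240 and 400,300) straddling the shadowed bar (about 276–384, 405–330). The slices are in the tub. I'll descend and close.

```bash
python3 -m crank '[[[-0.2,-0.2,2],[0,0,0]],[[0,0,2],[0,0,0]],[[0,0,1.5],[0,0,0]],[[0,0,1],[0,0,0]],[[0,0,0],[0,0,0]]]'
python3 -m crank '[[[0,0,0],[0,0,0]],[[0,0,0],[0,0,0]]]'
```

```text
clock: 2.45
tcp_pos: [0.4988, 0.281, 0.0861]
orientation: [-0.045, -3.141, 0.0]
contact_force: [0.4, -0.4, 0.5]
grip_width: 0.085
gripper_force: 0.0
clock: 2.65
tcp_pos: [0.5, 0.2809, 0.0875]
orientation: [0.046, 3.14, 0.002]
contact_force: [0.2, 0.5, -0.2]
grip_width: 0.0853
gripper_force: 0.0
```

```bash
python3 -m crank '[[[0.1,0,0.2],[0,0,0]],[[0,0,0],[0,0,0]],[[0,0,0],[0,0,0]],[[0,0,0],[0,0,0]],[[0,0,0],[0,0,0]]]' 0 80
python3 -m crank '[[[0,0,0],[0,0,0]],[[0,0,0],[0,0,0]],[[0,0,0],[0,0,0]]]'
```

```text
clock: 3.15
tcp_pos: [0.4984, 0.2806, 0.0844]
orientation: [0.047, 3.141, 0.001]
contact_force: [0.4, 0.9, 0.4]
grip_width: 0.0168
gripper_force: 78.3
clock: 3.45
tcp_pos: [0.4984, 0.2806, 0.0844]
orientation: [0.047, 3.141, 0.001]
contact_force: [0.9, 2.3, 1.5]
grip_width: 0.0169
gripper_force: 78.2
```

```bash
python3 -m crank '[[[0,0,-0.2],[0,0,0]],[[0,0,-0.2],[0,0,0]],[[0,0,-0.2],[0,0,0]],[[0,0,-0.2],[0,0,0]],[[0,0,-0.2],[0,0,0]]]'
python3 -m crank '[[[0,0,-0.2],[0,0,0]],[[0,0,-0.3],[0,0,0]],[[0,0,-0.3],[0,0,0]],[[0,0,-0.3],[0,0,0]],[[0,0,-0.3],[0,0,0]]]'
```

```text
clock: 3.95
tcp_pos: [0.4982, 0.2799, 0.0945]
orientation: [-0.047, -3.141, 0.001]
contact_force: [0.4, -0.3, -4.5]
grip_width: 0.0166
gripper_force: 78.7
clock: 4.45
tcp_pos: [0.4984, 0.2805, 0.1087]
orientation: [0.047, 3.141, 0.0]
contact_force: [-0.0, -0.4, -3.4]
grip_width: 0.0168
gripper_force: 78.9
```

```bash
python3 -m crank '[[[0,0,-0.6],[0,0,0]],[[0,0,-1.2],[0,0,0]],[[0,0,-1.6],[0,0,0]],[[0,0,-1.8],[0,0,0]],[[0,0,-1.8],[0,0,0]]]'
python3 -m crank '[[[0,0,-1.8],[0,0,0]],[[0,0,-1.6],[0,0,0]],[[0,0,-1.2],[0,0,0]],[[0,0,-0.6],[0,0,0]],[[0,0,0],[0,0,0]]]'
python3 - <<'E'
from h import *
p,d=optics.grab_frame("scene");cv2.imwrite("pics/s2.png",cv2.resize(p[100:330,230:490,::-1],(780,590)))
E
```

```text
clock: 4.95
tcp_pos: [0.4984, 0.2803, 0.1798]
orientation: [0.047, 3.141, 0.001]
contact_force: [0.7, 0.7, -3.1]
grip_width: 0.0168
gripper_force: 78.9
clock: 5.45
tcp_pos: [0.4986, 0.2805, 0.2312]
orientation: [0.047, 3.14, 0.001]
contact_force: [-0.6, -0.8, -3.2]
grip_width: 0.0166
gripper_force: 78.9
```

View pics/s2.png

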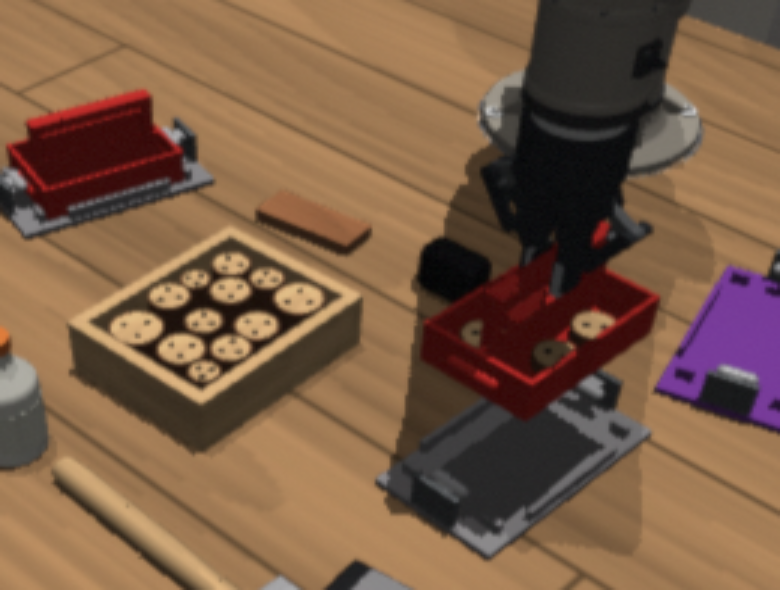

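The tote hangs level and free of its dock with the slices visible inside, at about (540,340). Now I'll carry it to the hotel.

```bash
python3 -m crank '[[[-0.16,-0.5,0],[0,0,0]],[[-0.31,-1,0],[0,0,0]],[[-0.47,-1.5,0],[0,0,0]],[[-0.56,-1.8,0],[0,0,0]],[[-0.62,-2,0],[0,0,0]]]'
python3 -m crank '[[[-0.62,-2,0],[0,0,0]],[[-0.62,-2,0],[0,0,0]],[[-0.62,-2,0],[0,0,0]],[[-0.62,-2,0],[0,0,0]],[[-0.62,-2,0],[0,0,0]]]'
python3 -m crank '[[[-0.62,-2,0],[0,0,0]],[[-0.56,-1.8,0],[0,0,0]],[[-0.5,-1.6,0],[0,0,0]],[[-0.44,-1.4,0],[0,0,0]],[[-0.37,-1.2,0],[0,0,0]]]'
python3 -m crank '[[[-0.28,-0.9,0],[0,0,0]],[[-0.19,-0.6,0],[0,0,0]],[[-0.12,-0.4,0],[0,0,0]],[[-0.06,-0.2,0],[0,0,0]],[[0,0,0],[0,0,0]]]'
python3 -m crank '[[[0,0,0],[0,0,0]],[[0,0,0],[0,0,0]],[[0,0,0],[0,0,0]],[[0,0,0],[0,0,0]],[[0,0,0],[0,0,0]]]'
python3 - <<'E'
from h import *
p,d=optics.grab_frame("scene");W=cloud("scene",d);hsv=cv2.cvtColor(p,cv2.COLOR_RGB2HSV);red=((hsv[...,0]<6)|(hsv[...,0]>174))&(hsv[...,1]>150)
m=red&(W[...,2]>.145)&(abs(W[...,1])<.15)&(abs(W[...,0]-.574)<.15);P=W[m];print(rect(P),P[:,2].min(),P[:,2].max())
for lo in(.185,.19,.195):
  print(lo,rect(P[(P[:,2]>lo)&(P[:,2]<.205)]))
cv2.imwrite("pics/s3.png",cv2.resize(p[80:310,200:460,::-1],(780,590)))
E
```

```text
clock: 6.0
tcp_pos: [0.5178, 0.2096, 0.2299]
orientation: [-0.048, -3.141, 0.001]
contact_force: [0.4, -0.4, -3.7]
grip_width: 0.0168
gripper_force: 78.9
clock: 6.5
tcp_pos: [0.5456, 0.108, 0.23]
orientation: [-0.05, -3.141, 0.001]
contact_force: [-0.5, 0.6, -4.3]
grip_width: 0.0169
gripper_force: 78.9
clock: 7.0
tcp_pos: [0.568, 0.028, 0.2301]
orientation: [-0.049, -3.141, 0.001]
contact_force: [0.3, -0.6, -2.9]
grip_width: 0.0168
gripper_force: 78.9
clock: 7.5
tcp_pos: [0.5739, 0.0092, 0.2303]
orientation: [-0.046, -3.141, -0.0]
contact_force: [0.0, -0.6, -3.0]
grip_width: 0.0168
gripper_force: 78.9
clock: 8.0
tcp_pos: [0.5738, 0.009, 0.2303]
orientation: [-0.047, -3.141, -0.0]
contact_force: [-0.1, 0.0, -2.4]
grip_width: 0.0166
gripper_force: 78.9
(array([575.2,   8.7]), array([115.3, 158.7]), 86.1, np.float64(186.2), 2527) 0.15437279699284442 0.5276395931042316
0.185 (array([575.1,  10.7]), array([105.6, 155.7]), 88.6, np.float64(195.1), 921)
0.19 (array([573.7,  10.9]), array([103.7, 153.8]), 87.6, np.float64(197.5), 674)
0.195 (array([573.7,  10.9]), array([103.3, 154. ]), 87.4, np.float64(199.2), 466)
```

View pics/s3.png

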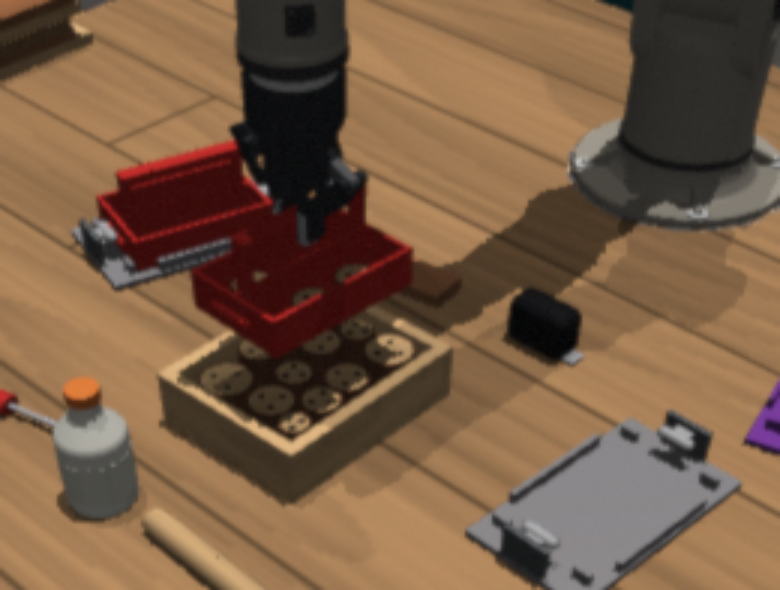

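The picture shows the tote hanging level over the hotel, at about (305,270), with all three slices inside. Its underside is at z of about 0.154, so roughly 8.5 cm above the frame. The empty tote is still docked. I'll hold here for over three seconds.

```bash
for i in 1; do
python3 -m crank '[[[0,0,0],[0,0,0]],[[0,0,0],[0,0,0]],[[0,0,0],[0,0,0]],[[0,0,0],[0,0,0]],[[0,0,0],[0,0,0]]]' >/dev/null
python3 -m crank '[[[0,0,0],[0,0,0]],[[0,0,0],[0,0,0]],[[0,0,0],[0,0,0]],[[0,0,0],[0,0,0]],[[0,0,0],[0,0,0]]]' >/dev/null
python3 -m crank '[[[0,0,0],[0,0,0]],[[0,0,0],[0,0,0]],[[0,0,0],[0,0,0]],[[0,0,0],[0,0,0]],[[0,0,0],[0,0,0]]]' >/dev/null
python3 -m crank '[[[0,0,0],[0,0,0]],[[0,0,0],[0,0,0]],[[0,0,0],[0,0,0]],[[0,0,0],[0,0,0]],[[0,0,0],[0,0,0]]]' >/dev/null
python3 -m crank '[[[0,0,0],[0,0,0]],[[0,0,0],[0,0,0]],[[0,0,0],[0,0,0]],[[0,0,0],[0,0,0]],[[0,0,0],[0,0,0]]]' >/dev/null
python3 -m crank '[[[0,0,0],[0,0,0]],[[0,0,0],[0,0,0]],[[0,0,0],[0,0,0]],[[0,0,0],[0,0,0]],[[0,0,0],[0,0,0]]]'
done
python3 -m crank '[[[0,0,0],[0,0,0]],[[0,0,0],[0,0,0]],[[0,0,0],[0,0,0]],[[0,0,0],[0,0,0]],[[0,0,0],[0,0,0]]]'
python3 -c "
from bench import r
print(r.hand_in())"
```

```text
clock: 11.05
tcp_pos: [0.5738, 0.009, 0.2303]
orientation: [-0.047, -3.141, -0.0]
contact_force: [0.4, 0.4, -3.4]
grip_width: 0.0171
gripper_force: 78.9
clock: 11.55
tcp_pos: [0.5738, 0.0089, 0.2303]
orientation: [-0.047, -3.141, -0.0]
contact_force: [-0.8, -0.5, -3.1]
grip_width: 0.0166
gripper_force: 78.9
the job is handed in; nothing more can be done
None
```

I handed the job in at 11.55 s (no verdict came back): the full tote was held still and level for about 4 s over the middle of the hotel, underside about 8.5 cm above its frame, with all three slices inside and the empty tote still in its dock.

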